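# Stack the washer and the bushing on the jig's stud

## Robot

A 6-joint arm with a two-finger parallel gripper is mounted at the origin on a cart in front of the work surface, level with it; the furniture and walls round the work are solid. World frame = base frame: x ahead of the robot, y to its left, z up, the work surface at z = 0. Lengths are in m, angles in rad, forces in N, time in s.
With the tool pointing down it reaches from about 0.35 to 0.875 m from the base axis. Payload 4.2 kg.
Tool frame: the origin (TCP) lies midway between the tips of the shut fingers; the grasp point (between the pads) lies 19 mm behind it; x points along the fingers, y is the direction in which the jaws open and shut, and the axes are right-handed (so a half turn about x gives the same grasp; the last joint's range is limited). The gripper opens to 85 mm and grips with 20 to 120 N. Pads are 22 mm wide; open, the fingers measure 114 mm over their backs; the gripper's body (76 mm by 85 mm) begins 54 mm behind the grasp point. The pads swing forward as they close: fully open they stand 13 mm farther back than shut.
Start: joints at [1.535, 0.385, 0.008, 0, -1.194, -0.259], TCP at [0.182, 0.598, 0.203] pointing down, gripper open.
Joint ranges: [-3.14, 3.14], [-1.21, 2.06], [-1.07, 1.41], [-3.16, 2.05], [-2.99, -0.16], [-3.1, 3.1]. Speed limits (rad/s): [2.79, 2.79, 3.14, 3.14, 3.14, 3.14].

## Interface

Orientations are given as a unit quaternion [x, y, z, w].
In Python, from bench import robot, get_image, get_calibration, order, nets gives the robot as it stands.
- The arm moves only by the tool move_arm, never from a script. Its argument "steps" is text: rows parted by semicolons, each of 6 numbers parted by spaces: the shift along the tool's x, y, z in cm, then the turn, a rotation vector about the tool's x, y, z in rad. A call has 1 to 12 rows; each row is the pose to reach, as a shift and turn from the pose measured when the call began, along the tool's axes at that moment; what a row does not reach only later rows make up. A row lasts 1/12 s, in which the tool goes at most 41.7 mm and 7.16 degrees, less where a joint would pass 70% of its speed; a pose out of reach is approached as far as the arm can. A call with a gripper value outside its range is refused whole. "jaw" is the opening in per cent of the stroke, from 0 (shut) to 100 (fully open), set as the call begins (left out, the last holds). The fingers move at their own pace and stop on an object; "squeeze" is the grip in N (left out, the last holds). Time passes only in rows, so rows that repeat a pose let the fingers close. It gives the time, the measured TCP pose, the force and the opening at its end, in the units of the state.
- robot.get_state(): the state, without advancing time (a new reading comes with each control period).
- get_image(name): name is "scene" or "side" or "wrist"; returns the picture (420x560x3 uint8, red, green, blue); there is no depth.
- get_calibration(name): a dict with "intrinsics" (3x3 intrinsics, pixels), "cam_to_world" (4x4, takes a point from camera to world coordinates). Camera axes: x right, y down, z forward; pixel columns grow to the right and rows downward; lengths in m; the calibration is good to about 2 mm. A picture is of the moment at which its call begins: read the wrist's pose just before it. get_calibration takes no time and is no camera call; for the wrist camera it gives the pose at the moment of the call.
- order.finish_job(): hands the job in, once; it reports no verdict.
Trained networks look in the newest picture that a camera, given by its name, has taken for a name from the list of things; names that differ only in an ending like _2 or _b are one class to them, and where a whole thing is asked for, a point or a joint stands for the part that bears it (a point fixed in the world has none). Each returns a list of dicts, best first, with "conf" (0 to 1); they miss things now and then, are a little off and sometimes report something else, mostly with a low value. They report only what shows in the picture. A call takes as long as a camera call. They do not tell look-alikes from the thing itself.
- nets.find_in(camera, target): "position" ([column, row] in pixels, amid what is visible of it).
- nets.trace(camera, target): "region" (420x560 bool, what is visible of it) and "position" ([column, row] in pixels, amid what is visible of it).
The state is a dict: "t": time; "joint_pos": joint angles; "qvel": joint speeds; "effort": joint torques, N m; "position": TCP position; "orientation": TCP orientation; "force": force on the tool from outside, world axes, zero at the start; "moment": the same for the moment, N m; "finger_gap": finger opening in m.
Only numpy, scipy, OpenCV 4.12 (cv2) and the standard library are available. Lean on these libraries where they do the work, as an engineer would, in place of code of your own. Each camera call takes 0.05 s, during which the arm holds its last target.

## Task

The press jig on the bench has a short spacer fixed at the foot of its upright threaded stud. Thread the thick flat washer onto the stud so that it lies flat on the spacer, then thread the flanged bushing on top of it, flange down, so that it stands flat on the washer. Let go of both.

Things in the scene. Friction and masses are not known exactly. Their poses are not given: they have to be found in the camera images.
- jig: Press jig, fixed to the bench: round grey foot 96 mm across, 12 mm high, four screw heads; on it a fixed aluminium spacer 40 mm across, its flat top 30 mm above the bench; from it rises a threaded steel stud 12 mm across, its top 84 mm above the bench (last 10 mm taper to 5 mm). Origin: centre of the foot's underside, on the bench; z up along the stud.
- washer: Thick flat steel washer lying on the bench, loose: outer diameter 56 mm, hole 32 mm, thickness 14 mm, about 0.12 kg. Origin: centre of the hole at half thickness (7 mm above the bench at the start); z along its axis. Either face may be up. Not to be taken for the shallow milky dish of the same size, which has no hole.
- bushing: Flanged steel bushing standing on its flange on the bench, loose: flange 58 mm across and 7 mm thick at the bottom, above it a plain tube of 44 mm outer diameter up to 36 mm total height; a 32 mm hole right through; about 0.12 kg. Origin: centre of the flange's underside; z up along its axis, from flange to tube.
Not all that is in view belongs to the job. Leave any purple or yellow look-alike of the washer alone.

How it is judged:
By the outcome, as a careful person would: the job done as asked, in the order asked, and still so for the second after the job is handed in, with the robot touching nothing.
It also fails if it takes over 64 s, if anything falls off the work surface, if the arm or the gripper's body presses on something with over 40 N, if the wrist force passes 120 N, or if a joint passes its speed limit or range.

## Working session

There is one attempt and no reset: what is moved stays moved. The work goes in short steps, Python scripts to look and compute and a tool call to move; the robot and the scene stay as the last step left them, time stands still between calls to the robot, and variables do not carry over. Pictures are saved under pics/ and viewed, and the job is handed in when it is done.

Besides the shell and the picture viewer there is one more tool, called after "Request:" by a JSON object that holds its "method" and its "body", one argument or row to a line. move_arm: Moves the arm, as the interface text tells. Its arguments: {"type":"object","properties":{"steps":{"type":"string"},"jaw":{"type":"number"},"squeeze":{"type":"number"}},"required":["steps"]}

```bash
mkdir -p pics; ls; cat > h.py <<'E'
import numpy as np,cv2
from bench import robot,get_image,get_calibration,order,nets
def save(n,f):
    im=get_image(n); cv2.imwrite('pics/'+f,im[:,:,::-1]); return im
def ray(n,px,z,c=None):
    c=c or get_calibration(n);K=np.array(c['intrinsics']);T=np.array(c['cam_to_world'])
    d=T[:3,:3]@np.linalg.solve(K,[px[0],px[1],1.]);o=T[:3,3]
    return o+d*(z-o[2])/d[2]
def proj(n,P,c=None):
    c=c or get_calibration(n);K=np.array(c['intrinsics']);T=np.array(c['cam_to_world'])
    p=(np.asarray(P)-T[:3,3])@T[:3,:3];q=p@K.T;return q[...,:2]/q[...,2:]
E
python3 - <<'E'
from h import *
np.set_printoptions(precision=3,suppress=True)
for n in ['scene','side','wrist']:
    save(n,n+'0.png')
    for t in ['washer','bushing','jig']:
        print(n,t,[(np.round(d['position']),round(d['conf'],2)) for d in nets.find_in(n,t)])
    print(get_calibration(n))
s=robot.get_state();print(s)
E
```

```text
pics
scene washer [(array([403., 309.]), 0.97), (array([316., 255.]), 0.87), (array([360., 239.]), 0.69)]
scene bushing [(array([178., 185.]), 0.5)]
scene jig [(array([268., 235.]), 0.98)]
{'intrinsics': array([[423.557,   0.   , 275.98 ],
       [  0.   , 423.557, 211.746],
       [  0.   ,   0.   ,   1.   ]]), 'cam_to_world': array([[ 0.689, -0.407,  0.6  , -0.177],
       [-0.725, -0.358,  0.588, -0.698],
       [-0.024, -0.84 , -0.542,  0.655],
       [ 0.   ,  0.   ,  0.   ,  1.   ]])}
side washer [(array([201., 311.]), 0.53), (array([252., 247.]), 0.44)]
side bushing [(array([295., 138.]), 0.47)]
side jig [(array([261., 214.]), 0.63)]
{'intrinsics': array([[405.09 ,   0.   , 272.532],
       [  0.   , 405.09 , 211.554],
       [  0.   ,   0.   ,   1.   ]]), 'cam_to_world': array([[ 0.944,  0.249, -0.215,  0.797],
       [ 0.329, -0.741,  0.586, -0.837],
       [-0.014, -0.624, -0.781,  1.079],
       [ 0.   ,  0.   ,  0.   ,  1.   ]])}
wrist washer []
wrist bushing []
wrist jig []
{'intrinsics': array([[294.433,   0.   , 277.972],
       [  0.   , 294.433, 203.913],
       [  0.   ,   0.   ,   1.   ]]), 'cam_to_world': array([[-0.29 , -0.909, -0.301,  0.26 ],
       [-0.957,  0.275,  0.091,  0.574],
       [-0.   ,  0.314, -0.949,  0.375],
       [ 0.   ,  0.   ,  0.   ,  1.   ]])}
{'t': 0.6, 'joint_pos': array([ 1.535,  0.385,  0.008, -0.   , -1.194, -0.259]), 'qvel': array([-0.001, -0.   , -0.001,  0.002,  0.004, -0.   ]), 'effort': array([  0.   , -39.183,  18.853,   4.189,  -0.   ,   0.   ]), 'position': array([0.182, 0.598, 0.203]), 'orientation': array([-0.699,  0.104,  0.699,  0.104]), 'force': array([-0.099,  0.654, -0.751]), 'moment': array([ 0.062,  0.006, -0.026]), 'finger_gap': 0.08519368745385261}
```

View pics/scene0.png

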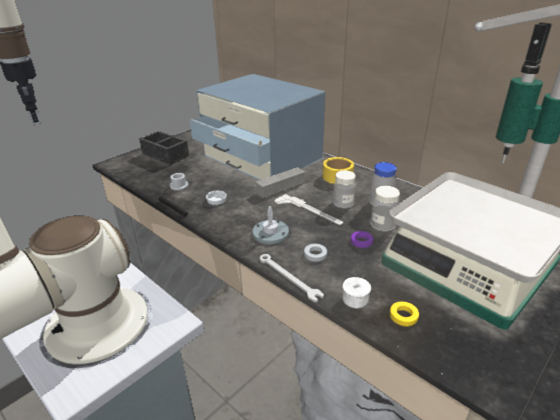

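View pics/side0.png

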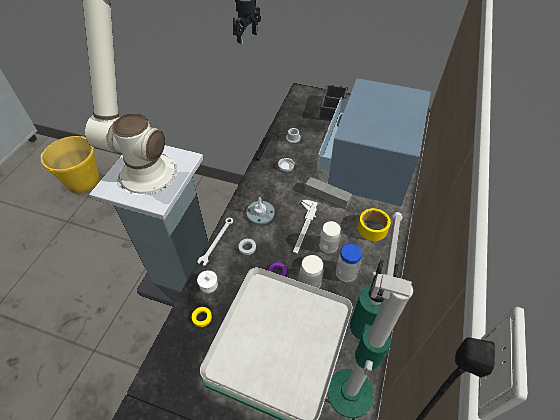

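View pics/wrist0.png

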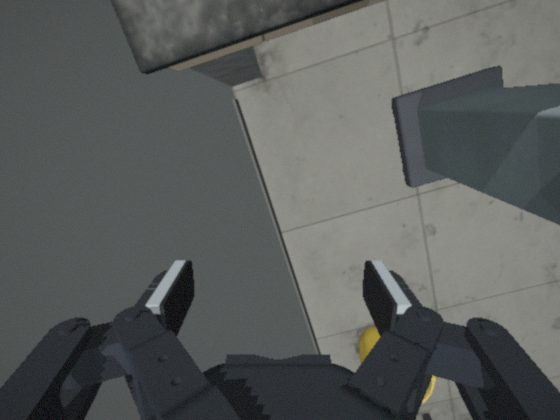

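The washer is at scene (316,253) / side (247,246), the bushing at scene (178,182) / side (293,134), and the jig at scene (270,231) / side (261,211). The dish is at scene (216,198), and the yellow and purple rings are look-alikes.

```bash
python3 - <<'E'
from h import *
np.set_printoptions(precision=4,suppress=True)
for n,pts in dict(scene=[('washer',316,253,.007),('bush',178,182,.018),('jig',270,232,.012),('studtop',269.5,207.5,.084),('dish',216,198,.005)],side=[('washer',247,246,.007),('bush',293,134.5,.018),('jig',260.5,212,.012),('studtop',261.5,197,.084),('dish',286,164,.005)]).items():
    for p in pts: print(n,p[0],ray(n,p[1:3],p[3]))
a=cv2.imread('pics/scene0.png')[150:290,150:350];b=cv2.imread('pics/side0.png')[110:270,220:320]
cv2.imwrite('pics/z1.png',cv2.resize(a,None,fx=4,fy=4,interpolation=2));cv2.imwrite('pics/z2.png',cv2.resize(b,None,fx=3.7,fy=3.7,interpolation=2))
from scipy.spatial.transform import Rotation as R
print(R.from_quat(robot.get_state()['orientation']).as_matrix())
E
```

```text
scene washer [ 0.4704 -0.1955  0.007 ]
scene bush [0.4495 0.3453 0.018 ]
scene jig [ 0.454  -0.0548  0.012 ]
scene studtop [ 0.4588 -0.0515  0.084 ]
scene dish [0.4788 0.1961 0.005 ]
side washer [ 0.4709 -0.1905  0.007 ]
side bush [0.4535 0.3534 0.018 ]
side jig [ 0.4654 -0.0508  0.012 ]
side studtop [ 0.4693 -0.0445  0.084 ]
side dish [0.4742 0.2006 0.005 ]
[[ 0.     -0.2906 -0.9569]
 [ 0.     -0.9569  0.2906]
 [-1.     -0.      0.    ]]
```

View pics/z1.png

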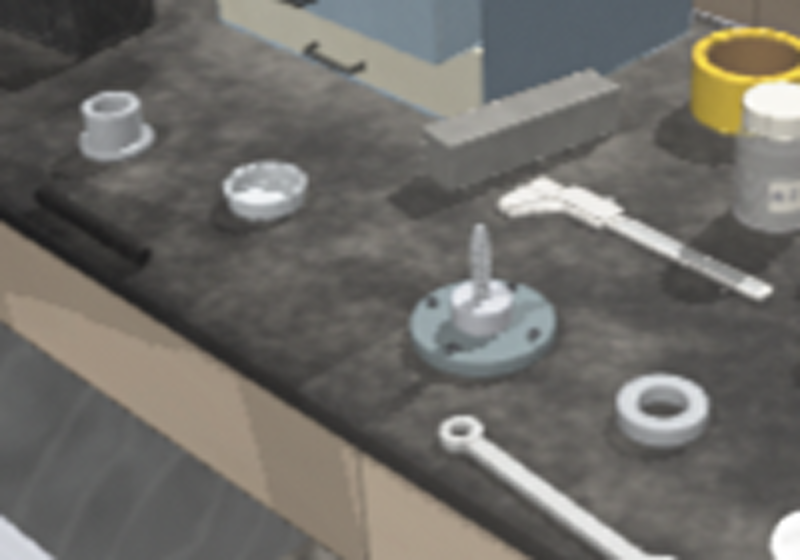

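View pics/z2.png

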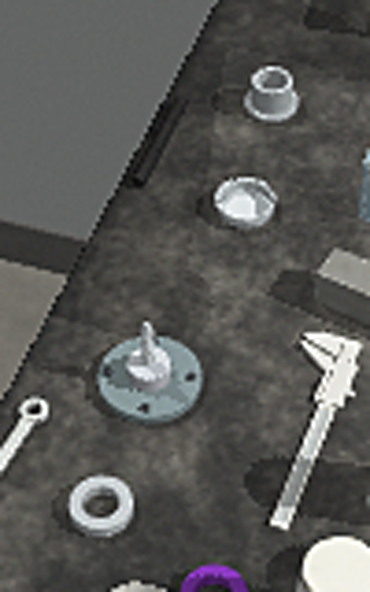

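```bash
cat >> h.py <<'E'
from scipy.spatial.transform import Rotation as R
def plan(P,yaw_y=None,P_only=False):
    """shift in tool cm and rotvec for TCP->P with tool x down, tool y along world angle yaw_y (deg)"""
    s=robot.get_state();M=R.from_quat(s['orientation']).as_matrix()
    d=M.T@(np.array(P)-s['position'])*100
    a=np.radians(yaw_y);x=np.array([0,0,-1.]);y=np.array([np.cos(a),np.sin(a),0]);z=np.cross(x,y)
    rv=R.from_matrix(M.T@np.stack([x,y,z],1)).as_rotvec()
    print('shift cm',np.round(d,2),'rot',np.round(rv,4));return d,rv
E
python3 - <<'E'
from h import *
plan([.43,.345,.22],-90)
plan([.44,-.19,.22],-90)
print([ray('scene',p,.005)[:2] for p in [(264,258),(316,295),(290,277)]])
E
```

```text
shift cm [ -1.72  16.99 -31.12] rot [-0.2948  0.      0.    ]
shift cm [ -1.72  67.89 -47.62] rot [-0.2948  0.      0.    ]
[array([ 0.3735337 , -0.11241728]), array([ 0.35910562, -0.28569328]), array([ 0.36464284, -0.20512398])]
```

Request:
{"method": "move_arm", "body": {
  "steps": "-1.7 17 -31.1 -0.295 0 0;-1.7 17 -31.1 -0.295 0 0;-1.7 17 -31.1 -0.295 0 0;-1.7 17 -31.1 -0.295 0 0;-1.7 17 -31.1 -0.295 0 0;-1.7 17 -31.1 -0.295 0 0;-1.7 17 -31.1 -0.295 0 0;-1.7 17 -31.1 -0.295 0 0;-1.7 17 -31.1 -0.295 0 0;-1.7 17 -31.1 -0.295 0 0;-1.7 17 -31.1 -0.295 0 0;-1.7 17 -31.1 -0.295 0 0",
  "jaw": 100
}}

```text
t: 1.6
position: [0.4296, 0.3451, 0.2198]
orientation: [-0.707, -0.0, 0.707, 0.0]
force: [-0.4, 0.9, -0.7]
finger_gap: 0.0855
```

```bash
python3 - <<'E'
from h import *
s=robot.get_state();print(s['t'],s['position'],s['joint_pos']);save('wrist','w1.png')
for t in ['bushing']:
    print([(np.round(d['position']),round(d['conf'],2),ray('wrist',d['position'],.018)) for d in nets.find_in('wrist',t)])
plan([.44,-.19,.22],-90)
E
```

```text
1.6 [0.42959189 0.34512274 0.21982149] [ 9.70864533e-01  2.46867871e-01 -1.48137662e-01 -2.57384290e-04
 -1.17563655e+00  6.00030772e-01]
[(array([273., 142.]), 0.71, array([0.46890915, 0.35183334, 0.018     ]))]
shift cm [-3.000e-02  5.358e+01 -1.000e+00] rot [0.0016 0.0001 0.0001]
```

View pics/w1.png

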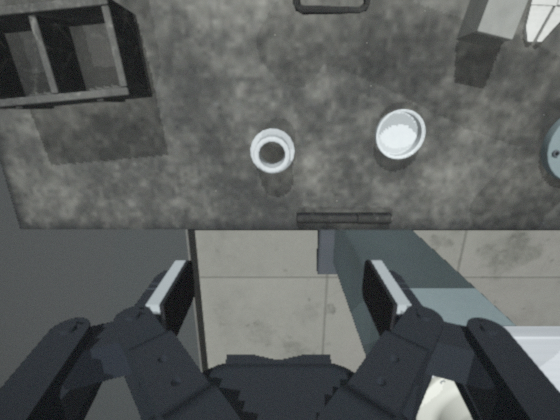

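Wrist view: the bushing shows at about (272,150), with its top rim at about (273,152). The dish is at (400,134).

```bash
python3 - <<'E'
from h import *
print(ray('wrist',(272,152),.036),ray('wrist',(272,150),.0))
im=cv2.imread('pics/w1.png')[110:190,230:320];cv2.imwrite('pics/z3.png',cv2.resize(im,None,fx=6,fy=6,interpolation=2))
c=get_calibration('wrist')
for P in [(.455,.35)]:
  print(proj('wrist',np.array([[*P,.036],[*P,0.007]])))
E
```

```text
[0.4587317  0.35277499 0.036     ] [0.45610012 0.35348935 0.        ]
[[274.31451224 155.11399197]
 [274.5837537  151.61406561]]
```

View pics/z3.png

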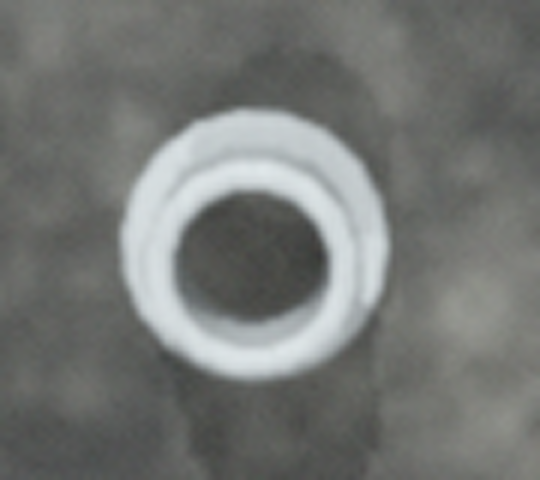

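Request:
{"method": "move_arm", "body": {
  "steps": "0 53.6 -1 0 0 0;0 53.6 -1 0 0 0;0 53.6 -1 0 0 0;0 53.6 -1 0 0 0;0 53.6 -1 0 0 0;0 53.6 -1 0 0 0;0 53.6 -1 0 0 0;0 53.6 -1 0 0 0;0 53.6 -1 0 0 0;0 53.6 -1 0 0 0;0 53.6 -1 0 0 0;0 53.6 -1 0 0 0"
}}

```text
t: 2.7
position: [0.4393, -0.1558, 0.2201]
orientation: [0.707, 0.001, -0.707, 0.001]
force: [1.9, 0.1, 0.5]
finger_gap: 0.0854
```

```bash
python3 - <<'E'
from h import *
s=robot.get_state();print(s['t'],s['position'],s['joint_pos']);save('wrist','w2.png')
for t in ['washer']:
    print([(np.round(d['position']),round(d['conf'],2),ray('wrist',d['position'],.007)) for d in nets.trace('wrist',t)])
E
```

```text
2.7 [ 0.43930891 -0.15584776  0.22012435] [ 8.94231283e-03  9.66444187e-02 -3.35153077e-01 -1.01609439e-04
 -1.13804859e+00  1.56601709e+00]
[(array([510., 174.]), 0.95, array([ 0.4338319 , -0.46814547,  0.007     ])), (array([296., 147.]), 0.82, array([ 0.47030681, -0.18186628,  0.007     ])), (array([365.,  32.]), 0.8, array([ 0.60207648, -0.25936486,  0.007     ]))]
```

View pics/w2.png

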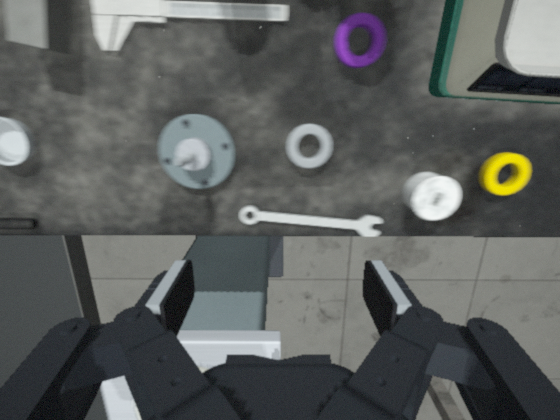

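The washer is at wrist (310,146), left of the purple ring. The arm was still settling when this was taken, so I'll re-measure closer.

```bash
python3 - <<'E'
from h import *
s=robot.get_state();print(s['t'],s['position'],s['qvel'].max())
im=save('wrist','w3.png')
for t in ['washer','jig']:
    print(t,[(np.round(d['position']),round(d['conf'],2),ray('wrist',d['position'],.007)) for d in nets.trace('wrist',t)])
s=robot.get_state();print(s['t'],s['position'])
plan([.471,-.192,.10],-90)
E
```

```text
2.8 [ 0.43906354 -0.15860827  0.21951408] 0.09167358270978634
washer [(array([507., 174.]), 0.94, array([ 0.43521073, -0.46019218,  0.007     ])), (array([311., 151.]), 0.87, array([ 0.46561834, -0.19869363,  0.007     ])), (array([359.,  26.]), 0.83, array([ 0.60834769, -0.2481505 ,  0.007     ]))]
jig [(array([193., 152.]), 0.76, array([ 0.46404877, -0.04336785,  0.007     ]))]
2.95 [ 0.43935989 -0.15427834  0.21954931]
shift cm [11.95  3.78 -3.16] rot [0.0021 0.0004 0.0003]
```

View pics/w3.png

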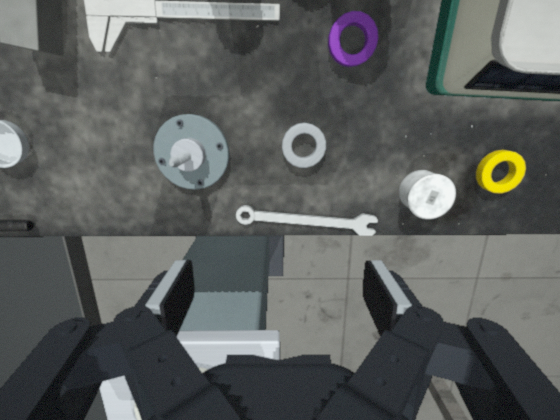

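```bash
python3 - <<'E'
from h import *
print(ray('wrist',(304,146),.010),ray('wrist',(191,151.5),.012),ray('wrist',(190,155),.03))
E
```

```text
[ 0.4729072  -0.18766539  0.01      ] [ 0.46580526 -0.04285131  0.012     ] [ 0.46415161 -0.04653283  0.03      ]
```

Request:
{"method": "move_arm", "body": {
  "steps": "0 3.8 -3.2 0 0 0;3 3.8 -3.2 0 0 0;6 3.8 -3.2 0 0 0;9 3.8 -3.2 0 0 0;12 3.8 -3.2 0 0 0;12 3.8 -3.2 0 0 0;12 3.8 -3.2 0 0 0;12 3.8 -3.2 0 0 0"
}}

```text
t: 3.62
position: [0.4733, -0.1912, 0.1013]
orientation: [0.708, 0.002, -0.706, 0.002]
force: [0.7, 0.8, 0.2]
finger_gap: 0.0854
```

```bash
python3 - <<'E'
from h import *
get_image('wrist')
s=robot.get_state();print(s['t'],s['position'])
save('wrist','w4.png')
print([(np.round(d['position']),round(d['conf'],2),ray('wrist',d['position'],.007)) for d in nets.trace('wrist','washer')])
print(proj('wrist',np.array([s['position'],[*s['position'][:2],.014]])))
E
```

```text
3.6667 [ 0.47350073 -0.19149611  0.1018219 ]
[(array([277., 210.]), 0.89, array([ 0.46027667, -0.19131841,  0.007     ])), (array([360.,  50.]), 0.87, array([ 0.59881467, -0.25877695,  0.007     ])), (array([532., 232.]), 0.67, array([ 0.43817512, -0.44239346,  0.007     ]))]
[[277.03516696 239.95202935]
 [277.31360006 199.39965913]]
```

View pics/w4.png

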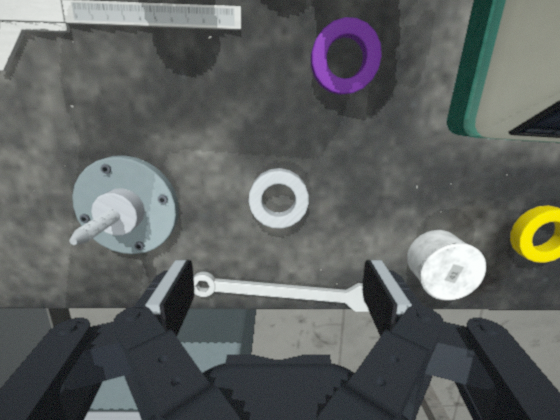

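The washer is at wrist (279,199), almost under the TCP (277,199). The jig's foot is at (124,204), its spacer at (114,211) and the stud tip at (73,240).

```bash
python3 - <<'E'
from h import *
for p in [((279,199),.014),((124.5,204),.012),((114,211),.03),((73,240),.084)]: print(p,ray('wrist',*p))
plan([.4735,-.193,.003],-90)
E
```

```text
((279, 199), 0.014) [ 0.47389294 -0.19305213  0.014     ]
((124.5, 204), 0.012) [ 0.46783157 -0.0485319   0.012     ]
((114, 211), 0.03) [ 0.46724313 -0.04813671  0.03      ]
((73, 240), 0.084) [ 0.46458608 -0.04730318  0.084     ]
shift cm [ 9.87  0.11 -0.  ] rot [ 0.0034 -0.0041 -0.0003]
```

Request:
{"method": "move_arm", "body": {
  "steps": "3 0.1 0 0 0 0;6 0.1 0 0 0 0;8 0.1 0 0 0 0;9 0.1 0 0 0 0;9.5 0.1 0 0 0 0;9.8 0.1 0 0 0 0;9.9 0.1 0 0 0 0;9.9 0.1 0 0 0 0"
}}

```text
t: 4.43
position: [0.4745, -0.193, 0.0038]
orientation: [0.709, 0.001, -0.705, 0.002]
force: [-0.6, -0.3, -0.0]
finger_gap: 0.0854
```

```bash
python3 - <<'E'
from h import *
s=robot.get_state();print(s['t'],s['position'],s['force'])
save('wrist','w5.png')
plan([.4735,-.193,.003],-90)
E
```

```text
4.4333 [ 0.47446585 -0.19302767  0.00375572] [-0.64662412 -0.29981826 -0.00828872]
shift cm [ 0.08 -0.    0.1 ] rot [ 0.0036 -0.0064 -0.0006]
```

View pics/w5.png

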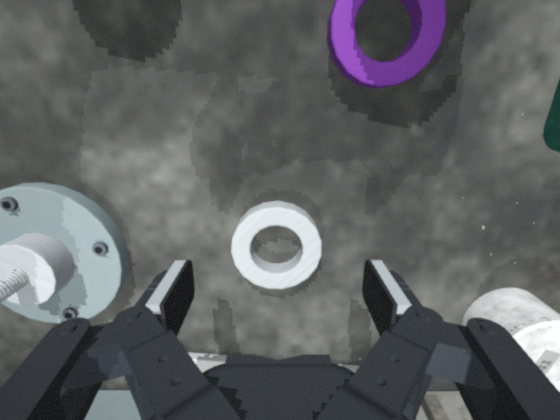

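```bash
python3 - <<'E'
from h import *
s=robot.get_state();print(ray('wrist',(277,245),.014),proj('wrist',np.array([[.4745,-.193,.014],[.4745,-.1505,.017],[.4745,-.1505,.03]])))
E
```

```text
[ 0.47620185 -0.1926497   0.014     ] [[277.56761042 247.54437049]
 [206.51186837 249.54974811]
 [201.12432652 260.19565541]]
```

Request:
{"method": "move_arm", "body": {
  "steps": "0.2 0 0.1 0 0 0;0.2 0 0.1 0 0 0;0.2 0 0.1 0 0 0;0.2 0 0.1 0 0 0;0.2 0 0.1 0 0 0;0.2 0 0.1 0 0 0;0.2 0 0.1 0 0 0;0.2 0 0.1 0 0 0;0.2 0 0.1 0 0 0;0.2 0 0.1 0 0 0",
  "jaw": 0,
  "squeeze": 50
}}

```text
t: 5.32
position: [0.4735, -0.193, 0.0018]
orientation: [0.709, 0.001, -0.705, 0.001]
force: [0.3, 0.1, -1.4]
finger_gap: -0.0003
```

```bash
python3 - <<'E'
from h import *
s=robot.get_state();print(s['t'],s['position'],s['force'],s['finger_gap'])
save('wrist','w6.png')
E
```

```text
5.3167 [ 0.47346521 -0.19302692  0.0017795 ] [ 0.34207026  0.05031845 -1.38408613] -0.0002500858063913126
```

View pics/w6.png

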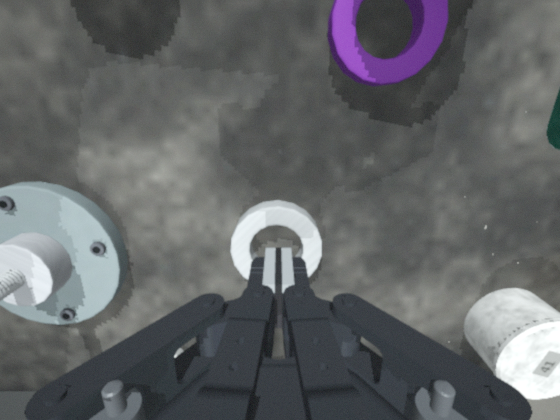

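The fingers shut fully at (277,250), so they missed the washer rim. I'll check the height of the tips before trying again.

```bash
python3 - <<'E'
from h import *
s=robot.get_state();p=s['position'];print(s['t'],p)
for dx in (-.011,0,.011): print(dx,[np.round(proj('wrist',p+[dx,0,dz])) for dz in (0,.01,.02,.03)])
a=save('scene','s6.png');b=save('side','d6.png')
w=cv2.imread('pics/w6.png')[180:320,190:370]
q=proj('scene',p);print(q);x,y=q.astype(int)
def crop(im,q,h=50,f=6):
    x,y=q.astype(int);return cv2.resize(im[y-h:y+h,x-h:x+h,::-1],None,fx=f,fy=f,interpolation=2)
q2=proj('side',p);print(q2)
cv2.imwrite('pics/z6.png',np.hstack([crop(a,q,40,5),crop(b,q2,40,5)]))
cv2.imwrite('pics/z7.png',cv2.resize(w,None,fx=4,fy=4,interpolation=2))
E
```

```text
5.3667 [ 0.47343109 -0.19302239  0.00179002]
-0.011 [array([278., 256.]), array([278., 264.]), array([278., 272.]), array([277., 282.])]
0 [array([278., 241.]), array([278., 248.]), array([278., 255.]), array([278., 264.])]
0.011 [array([278., 225.]), array([278., 231.]), array([278., 238.]), array([278., 246.])]
[315.93372062 253.6740217 ]
[247.53859791 247.75679374]
```

View pics/z6.png

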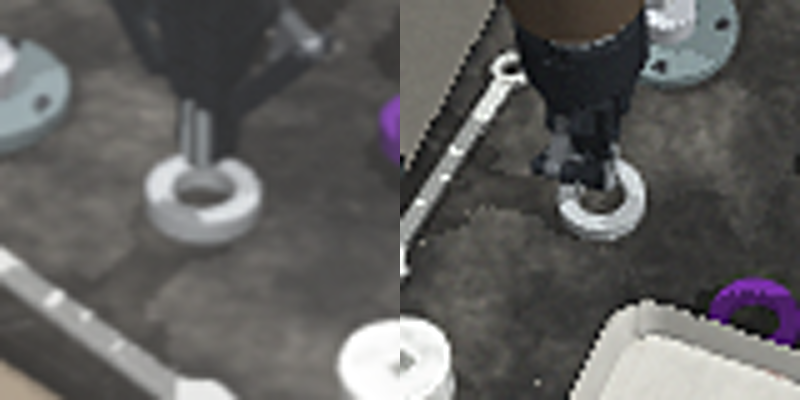

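View pics/z7.png

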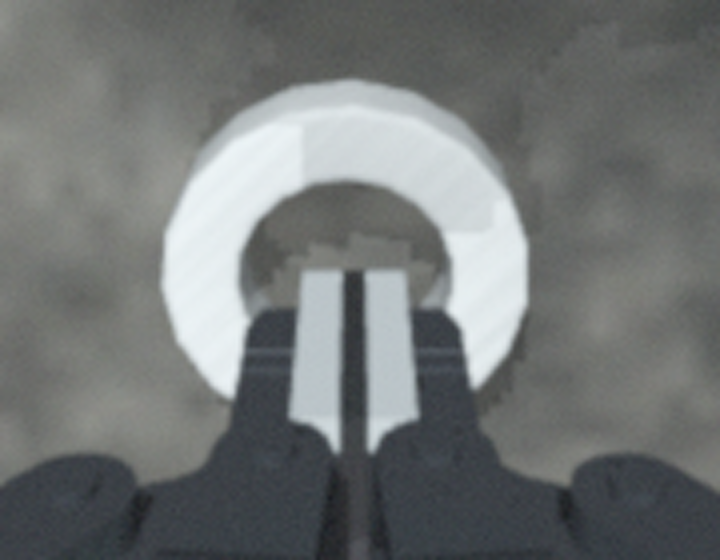

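```bash
python3 - <<'E'
from h import *
p=robot.get_state()['position']
for dx in (-.011,0,.011): print(dx,[np.round(proj('scene',p+[dx,0,dz]),1) for dz in (0,.01,.02,.03)])
c=cv2.imread('pics/s6.png')[205:275,270:360];cv2.imwrite('pics/z8.png',cv2.resize(c,None,fx=8,fy=8,interpolation=0))
E
```

```text
-0.011 [array([313.1, 255.8]), array([313.2, 252.5]), array([313.3, 249.3]), array([313.4, 246. ])]
0 [array([315.9, 253.7]), array([316. , 250.5]), array([316.2, 247.2]), array([316.3, 243.9])]
0.011 [array([318.7, 251.6]), array([318.9, 248.4]), array([319. , 245.1]), array([319.1, 241.9])]
```

View pics/z8.png

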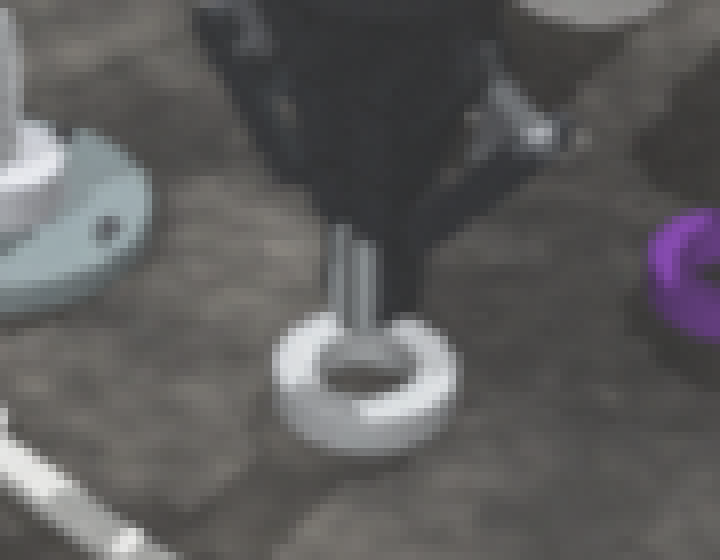

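In the scene view the finger tips end at (315,246), which is about 20 mm above the reported TCP. They closed above the washer, at z≈22 mm. The washer hasn't moved. I'll open and go lower in small steps, watching the force.

Request:
{"method": "move_arm", "body": {
  "steps": "0 0 0 0 0 0;0 0 0 0 0 0;0 0 0 0 0 0;0 0 0 0 0 0;0 0 0 0 0 0;0 0 0 0 0 0;0.5 0 0 0 0 0;1 0 0 0 0 0;1 0 0 0 0 0;1 0 0 0 0 0",
  "jaw": 100
}}

```text
t: 6.3
position: [0.473, -0.193, -0.0088]
orientation: [0.709, 0.001, -0.705, 0.001]
force: [-0.2, 0.4, 0.3]
finger_gap: 0.0855
```

Request:
{"method": "move_arm", "body": {
  "steps": "0.3 0 0 0 0 0;0.3 0 0 0 0 0;0.6 0 0 0 0 0;0.6 0 0 0 0 0"
}}

```text
t: 6.63
position: [0.4728, -0.1929, -0.0153]
orientation: [0.709, 0.001, -0.706, 0.001]
force: [-0.4, -0.6, -0.2]
finger_gap: 0.0854
```

```bash
python3 - <<'E'
from h import *
s=robot.get_state();p=s['position'];print(s['t'],p,s['force'],s['finger_gap'])
a=save('scene','s7.png');b=save('wrist','w7.png')
c=a[205:275,270:360,::-1];cv2.imwrite('pics/z9.png',np.hstack([cv2.resize(c,(540,420),interpolation=2),b[180:320:1,150:410,::-1].repeat(3,0)[:, :]*1]) if 0 else cv2.resize(c,(720,560),interpolation=2))
for dy in (-.0425,.0425):print([np.round(proj('scene',[p[0],p[1]+dy,z]),1) for z in (0,.01,.02,.03)])
E
```

```text
6.6333 [ 0.47276738 -0.19293341 -0.01525779] [-0.3844587  -0.60310228 -0.19092041] 0.0853863267442289
[array([329.5, 261.7]), array([329.7, 258.5]), array([329.9, 255.2]), array([330.1, 251.9])]
[array([302.6, 247.3]), array([302.6, 244.1]), array([302.6, 240.9]), array([302.7, 237.7])]
```

View pics/z9.png

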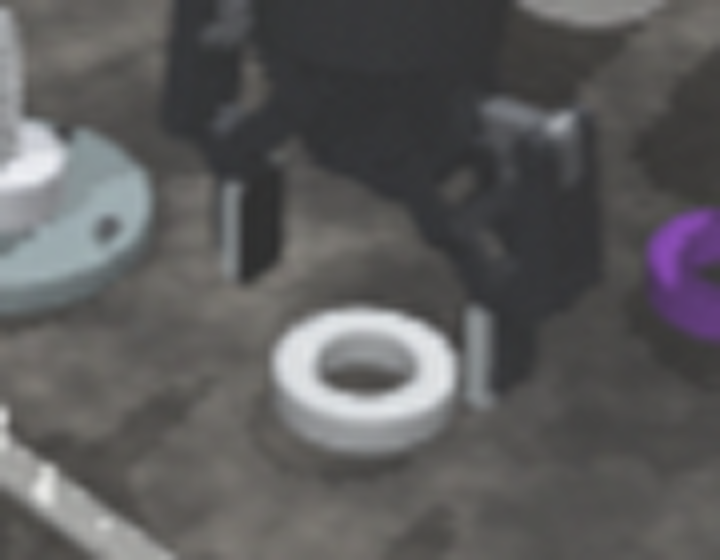

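View pics/w7.png

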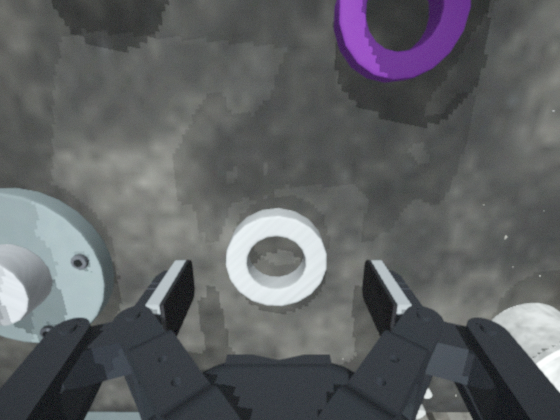

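The open tips are at z≈0.022, with the right tip at scene (330,256). They straddle the washer but need to go about 11 mm lower.

Request:
{"method": "move_arm", "body": {
  "steps": "0.4 0 -0.2 0 0 0;0.7 0 -0.2 0 0 0;1 0 -0.2 0 0 0;1.1 0 -0.2 0 0 0;1.1 0 -0.2 0 0 0"
}}

```text
t: 7.15
position: [0.4746, -0.1929, -0.0264]
orientation: [0.708, 0.001, -0.706, 0.001]
force: [-0.0, -0.5, 0.8]
finger_gap: 0.0852
```

Request:
{"method": "move_arm", "body": {
  "steps": "0 0 0 0 0 0;0 0 0 0 0 0;0 0 0 0 0 0;0 0 0 0 0 0;0 0 0 0 0 0;0 0 0 0 0 0",
  "jaw": 50,
  "squeeze": 50
}}

```text
t: 7.65
position: [0.4748, -0.193, -0.0256]
orientation: [0.709, 0.001, -0.706, 0.001]
force: [-2.6, 0.7, 5.0]
finger_gap: 0.0533
```

```bash
python3 - <<'E'
from h import *
s=robot.get_state();p=s['position'];print(s['t'],p,s['force'],s['finger_gap'])
a=save('scene','s8.png')
c=a[205:275,270:360,::-1];cv2.imwrite('pics/z10.png',cv2.resize(c,(720,560),interpolation=2))
E
```

```text
7.65 [ 0.47479281 -0.19298935 -0.02559192] [-2.56391859  0.74697712  5.01026179] 0.053322182050797015
```

View pics/z10.png

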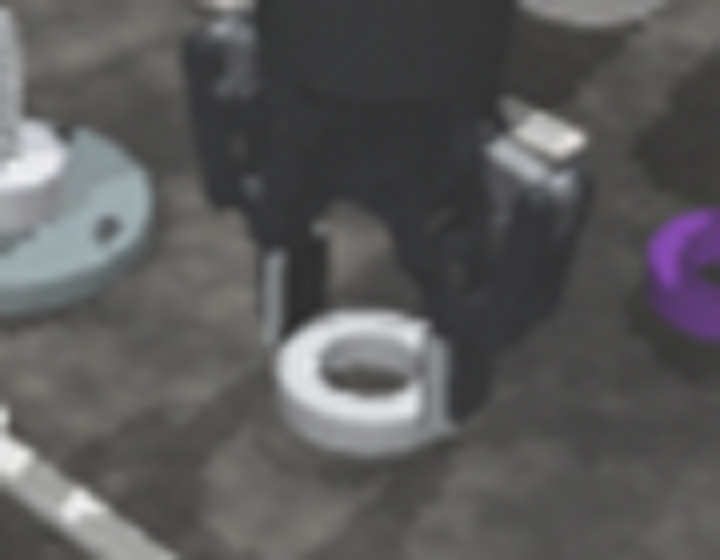

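The right finger lies against the washer's side at scene zoom (440,390). I'll squeeze and lift.

Request:
{"method": "move_arm", "body": {
  "steps": "0 0 0 0 0 0;0 0 0 0 0 0;0 0 0 0 0 0;-0.5 0 0 0 0 0;-1 0 0 0 0 0;-2 0 0 0 0 0;-3 0 0 0 0 0;-3 0 0 0 0 0",
  "jaw": 0,
  "squeeze": 50
}}

```text
t: 8.37
position: [0.4766, -0.1933, 0.007]
orientation: [0.71, 0.001, -0.704, 0.002]
force: [0.4, -0.2, -0.6]
finger_gap: 0.0528
```

```bash
python3 - <<'E'
from h import *
s=robot.get_state();p=s['position'];print(s['t'],p,s['force'],s['finger_gap'])
a=save('scene','s9.png');b=save('wrist','w9.png')
c=a[190:260,270:360,::-1];cv2.imwrite('pics/z11.png',np.hstack([cv2.resize(c,(430,335),interpolation=2),b[85:420,95:465,::-1]]))
E
```

```text
8.3667 [ 0.47656205 -0.19327958  0.00696788] [ 0.4400373  -0.20695245 -0.61756517] 0.05281996088787861
```

View pics/z11.png

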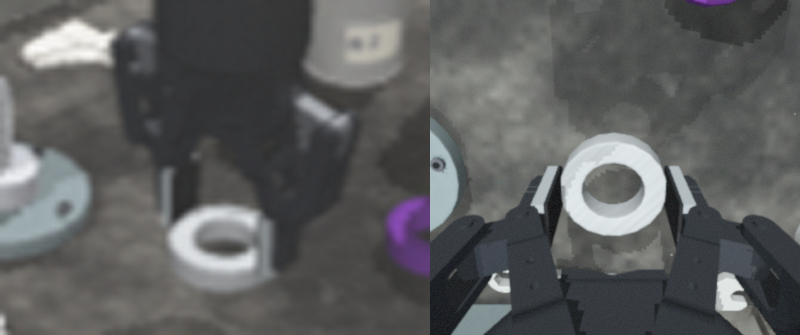

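The washer is held level at wrist (278,276). Next I'll measure its offset in the hand.

```bash
python3 - <<'E'
from h import *
p=robot.get_state()['position'];print(p)
print(ray('wrist',(278,276),.0466),ray('wrist',(278,269),.0466))
plan([.467,-.0475,.10],-90)
E
```

```text
[ 0.47522976 -0.19299577  0.0053272 ]
[ 0.47474232 -0.19323449  0.0466    ] [ 0.47876968 -0.19321856  0.0466    ]
shift cm [ -9.48 -14.55   0.71] rot [ 0.0035 -0.0062 -0.0006]
```

Request:
{"method": "move_arm", "body": {
  "steps": "-3 0 0 0 0 0;-6 0 0 0 0 0;-9 0 0 0 0 0;-9.3 -3 0.3 0 0 0;-9.3 -6 0.5 0 0 0;-9.3 -9 0.7 0 0 0;-9.3 -12 1 0 0 0;-9.3 -14 1 0 0 0;-9.3 -14.6 1 0 0 0;-9.3 -14.6 1 0 0 0;-9.3 -14.6 1 0 0 0"
}}

```text
t: 9.38
position: [0.4639, -0.0471, 0.098]
orientation: [0.709, 0.001, -0.705, 0.002]
force: [-0.0, 0.4, -0.8]
finger_gap: 0.0531
```

```bash
python3 - <<'E'
from h import *
get_image('scene');get_image('scene')
s=robot.get_state();p=s['position'];print(s['t'],p,s['force'],s['finger_gap'],s['orientation'])
a=save('scene','s10.png');b=save('wrist','w10.png');d=save('side','d10.png')
f=lambda im,c,r,h,w,o:cv2.resize(im[r:r+h,c:c+w,::-1],o,interpolation=2)
cv2.imwrite('pics/z12.png',np.hstack([f(a,215,170,80,100,(400,320)),f(d,215,170,80,100,(400,320))]))
plan([.467,-.0475,.10],-90)
E
```

```text
9.4833 [ 0.46395712 -0.04781914  0.09792923] [ 0.12356763  0.30293174 -1.62957164] 0.05339772276400496 [ 7.09053695e-01  5.16157763e-04 -7.05153487e-01  1.07278837e-03]
shift cm [-0.2  -0.04 -0.3 ] rot [ 0.0018 -0.0058 -0.0007]
```

View pics/z12.png

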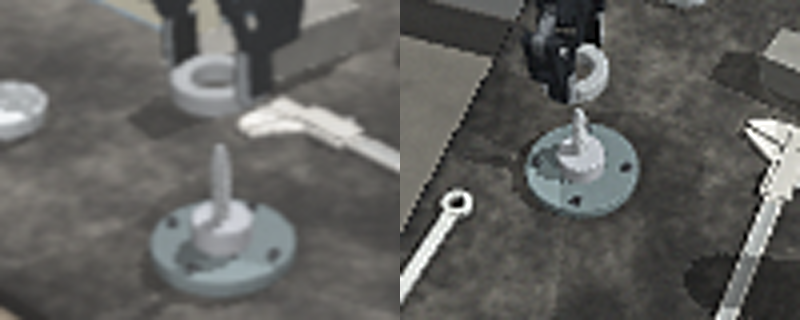

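View pics/w10.png

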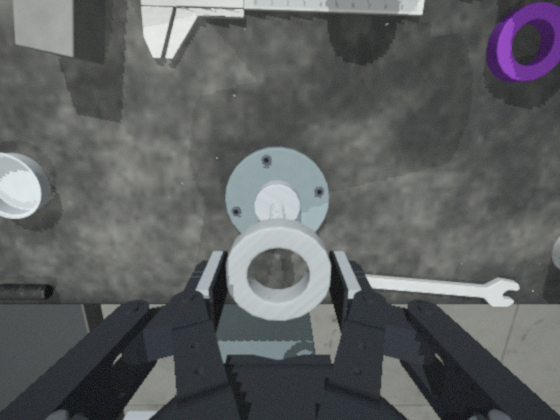

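The jig's foot is centred at wrist (277.5,196) and the spacer at (277,203). The washer is held level at (278,272).

```bash
python3 - <<'E'
from h import *
p=robot.get_state()['position'];print(p)
c=get_calibration('wrist')
print(ray('wrist',(277.5,196),.012),ray('wrist',(277,203),.03))
zt=p[2]+.0326+.007
print(ray('wrist',(278,272),zt))
for P in [(.466,-.048),(.463,-.048)]: print(np.round(proj('wrist',np.array([[*P,.012],[*P,.03],[*P,.084]]))))
print(np.round(proj('scene',np.array([[.466,-.048,.084],[.466,-.048,.012],[p[0],p[1],zt]]))))
a=cv2.imread('pics/w10.png')[130:330,190:370];cv2.imwrite('pics/z13.png',cv2.resize(a,None,fx=3,fy=3,interpolation=2))
E
```

```text
[ 0.46403944 -0.04787299  0.09800594]
[ 0.46840765 -0.04770129  0.012     ] [ 0.4674627  -0.04729245  0.03      ]
[ 0.46488626 -0.0480895   0.13760594]
[[278. 199.]
 [278. 205.]
 [278. 229.]]
[[278. 202.]
 [278. 208.]
 [278. 233.]]
[[270. 206.]
 [271. 229.]
 [269. 188.]]
```

View pics/z13.png

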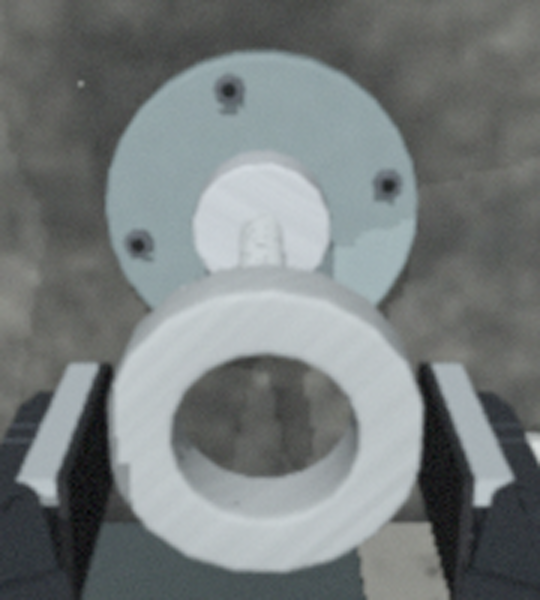

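The washer's centre is over the stud within about 1 mm (stud ≈ 0.4657, -0.0475). I'll lower in stages and check force and clearance.

Request:
{"method": "move_arm", "body": {
  "steps": "2 0 -0.1 0 0 0;4 0 -0.1 0 0 0;5.5 0 -0.1 0 0 0;6.5 0 -0.1 0 0 0;7.5 0 -0.1 0 0 0;7.7 0 -0.1 0 0 0;7.7 0 -0.1 0 0 0;7.7 0 -0.1 0 0 0"
}}

```text
t: 10.3
position: [0.4659, -0.0482, 0.0213]
orientation: [0.709, 0.0, -0.705, 0.001]
force: [0.4, 0.7, -1.3]
finger_gap: 0.0531
```

```bash
python3 - <<'E'
from h import *
s=robot.get_state();p=s['position'];print(s['t'],p,s['force'],s['finger_gap'])
a=save('scene','s11.png');b=save('wrist','w11.png')
f=lambda im,c,r,h,w,o:cv2.resize(im[r:r+h,c:c+w,::-1],o,interpolation=2)
cv2.imwrite('pics/z14.png',np.hstack([f(a,220,170,80,90,(450,400)),f(b,190,130,200,175,(350,400))]))
E
```

```text
10.3 [ 0.46586609 -0.04818776  0.0213135 ] [ 0.39106137  0.70921183 -1.31956129] 0.05310699848319052
```

View pics/z14.png

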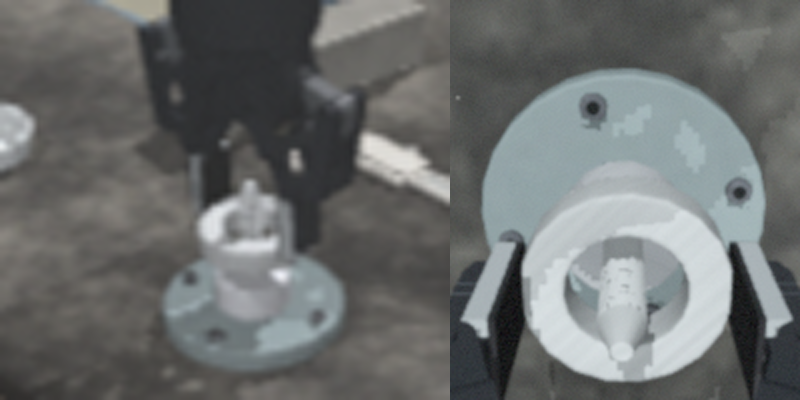

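The stud is visible through the washer's hole (zoom right, 625,300). Continuing down.

Request:
{"method": "move_arm", "body": {
  "steps": "0.5 0 0 0 0 0;0.9 0 0 0 0 0;1.1 0 0 0 0 0;1.3 0 0 0 0 0;1.3 0 0 0 0 0"
}}

```text
t: 10.82
position: [0.4658, -0.048, 0.0082]
orientation: [0.709, 0.0, -0.705, 0.001]
force: [-0.1, -0.3, -1.4]
finger_gap: 0.0534
```

Request:
{"method": "move_arm", "body": {
  "steps": "0.1 0 0 0 0 0;0.2 0 0 0 0 0;0.3 0 0 0 0 0;0.3 0 0 0 0 0"
}}

```text
t: 11.15
position: [0.4658, -0.048, 0.0051]
orientation: [0.709, 0.0, -0.705, 0.001]
force: [-0.1, 0.5, -1.5]
finger_gap: 0.053
```

```bash
python3 - <<'E'
from h import *
s=robot.get_state();p=s['position'];print(s['t'],p,s['force'],s['finger_gap'])
a=save('scene','s12.png');b=save('wrist','w12.png')
f=lambda im,c,r,h,w,o:cv2.resize(im[r:r+h,c:c+w,::-1],o,interpolation=2)
cv2.imwrite('pics/z15.png',np.hstack([f(a,220,170,80,90,(450,400)),f(b,190,130,200,175,(350,400))]))
E
```

```text
11.15 [ 0.4657539  -0.04800281  0.00505145] [-0.1314482   0.47934809 -1.52580409] 0.053014397363566675
```

View pics/z15.png

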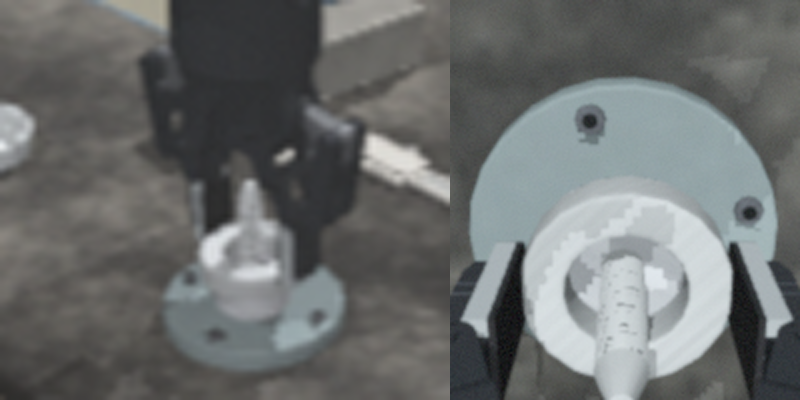

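Request:
{"method": "move_arm", "body": {
  "steps": "0.1 0 0 0 0 0;0.1 0 0 0 0 0;0.1 0 0 0 0 0"
}}

```text
t: 11.5
position: [0.4661, -0.048, 0.0044]
orientation: [0.71, 0.0, -0.705, 0.001]
force: [-0.5, 0.4, 1.0]
finger_gap: 0.0531
```

Request:
{"method": "move_arm", "body": {
  "steps": "0.1 0 0 0 0 0;0.1 0 0 0 0 0;0.1 0 0 0 0 0"
}}

```text
t: 11.75
position: [0.4662, -0.048, 0.0044]
orientation: [0.71, 0.001, -0.705, 0.001]
force: [-2.5, 0.7, 8.4]
finger_gap: 0.0535
```

Contact at TCP z=0.0044, exactly as predicted. Releasing.

Request:
{"method": "move_arm", "body": {
  "steps": "-0.05 0 0 0 0 0;-0.05 0 0 0 0 0;-0.05 0 0 0 0 0;-0.05 0 0 0 0 0;-0.05 0 0 0 0 0;-0.05 0 0 0 0 0;-0.05 0 0 0 0 0;-0.05 0 0 0 0 0",
  "jaw": 100
}}

```text
t: 12.42
position: [0.4661, -0.048, 0.0048]
orientation: [0.71, 0.0, -0.705, 0.001]
force: [-0.0, -0.0, -0.6]
finger_gap: 0.0852
```

Request:
{"method": "move_arm", "body": {
  "steps": "-1 0 0 0 0 0;-3 0 0 0 0 0;-6 0 0 0 0 0;-9 0 0 0 0 0;-12 0 0 0 0 0;-14 0 0 0 0 0;-15 0 0 0 0 0;-15 0 0 0 0 0;-15 0 0 0 0 0"
}}

```text
t: 13.17
position: [0.465, -0.0478, 0.1548]
orientation: [0.71, 0.001, -0.704, 0.001]
force: [-1.0, 0.0, 0.5]
finger_gap: 0.0858
```

```bash
python3 - <<'E'
from h import *
get_image('scene')
s=robot.get_state();p=s['position'];print(s['t'],p,s['force'],s['finger_gap'])
a=save('scene','s13.png');b=save('wrist','w13.png')
f=lambda im,c,r,h,w,o:cv2.resize(im[r:r+h,c:c+w,::-1],o,interpolation=2)
cv2.imwrite('pics/z16.png',np.hstack([f(a,220,180,80,90,(450,400)),f(b,190,100,200,175,(350,400))]))
plan([.443,.353,.18],-90)
print(ray('scene',(178,176),.036))
E
```

```text
13.2167 [ 0.46432092 -0.04788953  0.15393308] [ 0.13697148 -0.35287662 -0.61461279] 0.08586664195041188
shift cm [ -2.71 -40.1    2.03] rot [ 0.0019 -0.0041 -0.0012]
[0.45504032 0.34855657 0.036     ]
```

View pics/z16.png

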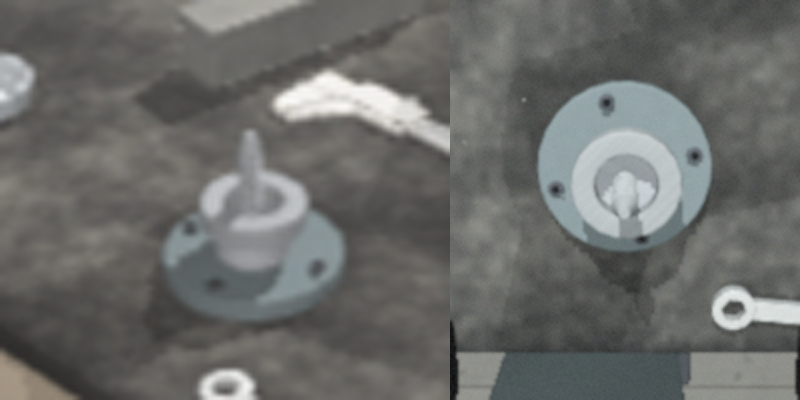

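The washer lies flat on the spacer, centred on the stud at scene (271,222). Next is the bushing.

Request:
{"method": "move_arm", "body": {
  "steps": "-2.7 -40 1 0 0 0;-2.7 -40 1 0 0 0;-2.7 -40 1 0 0 0;-2.7 -40 1 0 0 0;-2.7 -40 1 0 0 0;-2.7 -40 1 0 0 0;-2.7 -40 1 0 0 0;-2.7 -40 1 0 0 0;-2.7 -40 1 0 0 0;-2.7 -40 1 0 0 0;-2.7 -40 1 0 0 0;-2.7 -40 1 0 0 0"
}}

```text
t: 14.32
position: [0.4525, 0.3528, 0.1778]
orientation: [0.708, -0.0, -0.707, 0.003]
force: [-0.7, -0.7, -0.1]
finger_gap: 0.0853
```

Request:
{"method": "move_arm", "body": {
  "steps": "2 0 0 0 0 0;4 0 0 0 0 0;6 0 0 0 0 0;6 0 0 0 0 0;6 0 0 0 0 0;6 0 0 0 0 0"
}}

```text
t: 14.82
position: [0.4532, 0.3521, 0.1187]
orientation: [0.708, -0.0, -0.706, 0.003]
force: [-1.2, 0.6, 0.6]
finger_gap: 0.0853
```

```bash
python3 - <<'E'
from h import *
get_image('scene')
s=robot.get_state();p=s['position'];print(s['t'],p,s['force'],s['finger_gap'])
b=save('wrist','w14.png')
print(np.round(proj('wrist',np.array([[.458,.353,.036],[.458,.353,.0]]))))
print([(np.round(d['position']),round(d['conf'],2),ray('wrist',d['position'],.02)) for d in nets.trace('wrist','bushing')])
plan([.458,.353,.1],-90)
E
```

```text
14.8667 [0.45338915 0.35262905 0.11920905] [ 0.20011936  0.04048218 -0.19695352] 0.08529587699569166
[[277. 196.]
 [277. 186.]]
[(array([276., 180.]), 0.94, array([0.46880018, 0.35489418, 0.02      ]))]
shift cm [ 1.93 -0.01 -0.47] rot [ 0.0037 -0.0034 -0.002 ]
```

View pics/w14.png

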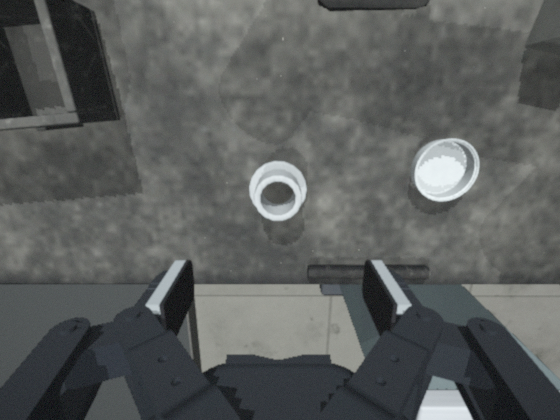

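The bushing's top rim is at wrist (277,197), where I predicted it (277,196), so its position (0.457, 0.353) holds. The dish at (447,170) is clear of the fingers.

Request:
{"method": "move_arm", "body": {
  "steps": "3 0 -0.4 0 0 0;6 0 -0.4 0 0 0;9 0 -0.4 0 0 0;11 0 -0.4 0 0 0;12 0 -0.4 0 0 0;12.6 0 -0.4 0 0 0;13 0 -0.4 0 0 0;13 0 -0.4 0 0 0;13 0 -0.4 0 0 0"
}}

```text
t: 15.72
position: [0.4583, 0.3535, -0.0094]
orientation: [0.709, 0.001, -0.705, 0.001]
force: [-0.9, 0.2, 0.8]
finger_gap: 0.0854
```

```bash
python3 - <<'E'
from h import *
s=robot.get_state();p=s['position'];print(s['t'],p,s['force'],s['finger_gap'])
a=save('scene','s15.png');b=save('wrist','w15.png')
f=lambda im,c,r,h,w,o:cv2.resize(im[r:r+h,c:c+w,::-1],o,interpolation=2)
cv2.imwrite('pics/z17.png',np.hstack([f(a,140,140,70,80,(450,400)),f(b,150,150,200,255,(350,275)).repeat(1,0) if 0 else f(b,150,150,230,200,(350,400))]))
E
```

```text
15.7167 [ 0.45834287  0.35349984 -0.00943782] [-0.86529702  0.17796873  0.81904583] 0.08538323479948047
```

View pics/z17.png

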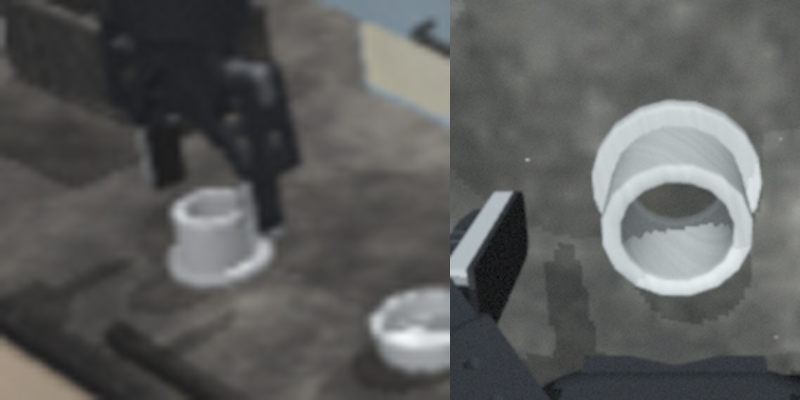

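The fingers straddle the tube, above the flange. Closing.

Request:
{"method": "move_arm", "body": {
  "steps": "0 0 0 0 0 0;0 0 0 0 0 0;0 0 0 0 0 0;0 0 0 0 0 0;0 0 0 0 0 0;0 0 0 0 0 0;0 0 0 0 0 0;0 0 0 0 0 0;0 0 0 0 0 0",
  "jaw": 0,
  "squeeze": 50
}}

```text
t: 16.57
position: [0.4586, 0.3538, -0.0084]
orientation: [0.709, 0.002, -0.705, 0.001]
force: [-0.3, -0.1, 6.4]
finger_gap: 0.0421
```

Request:
{"method": "move_arm", "body": {
  "steps": "-0.5 0 0 0 0 0;-2 0 0 0 0 0;-5 0 0 0 0 0;-8 0 0 0 0 0;-11 0 0 0 0 0;-12 0 0 0 0 0;-12 0 0 0 0 0;-12 0 0 0 0 0"
}}

```text
t: 17.23
position: [0.4573, 0.3533, 0.1109]
orientation: [0.709, 0.002, -0.705, 0.001]
force: [-0.1, -0.4, -1.4]
finger_gap: 0.0418
```

```bash
python3 - <<'E'
from h import *
s=robot.get_state();p=s['position'];print(s['t'],p,s['force'],s['finger_gap'])
a=save('scene','s16.png');b=save('wrist','w16.png')
f=lambda im,c,r,h,w,o:cv2.resize(im[r:r+h,c:c+w,::-1],o,interpolation=2)
cv2.imwrite('pics/z18.png',np.hstack([f(a,140,100,70,80,(450,400)),f(b,180,180,230,200,(350,400))]))
s=robot.get_state();print(s['position'])
plan([.466,-.0475,.12],-90)
E
```

```text
17.2333 [0.45725882 0.35333672 0.11091592] [-0.09629972 -0.4177912  -1.43319329] 0.0418370640515768
[0.45671876 0.35249901 0.1093061 ]
shift cm [-0.97 40.01 -0.78] rot [ 0.0038 -0.0028 -0.0023]
```

View pics/z18.png

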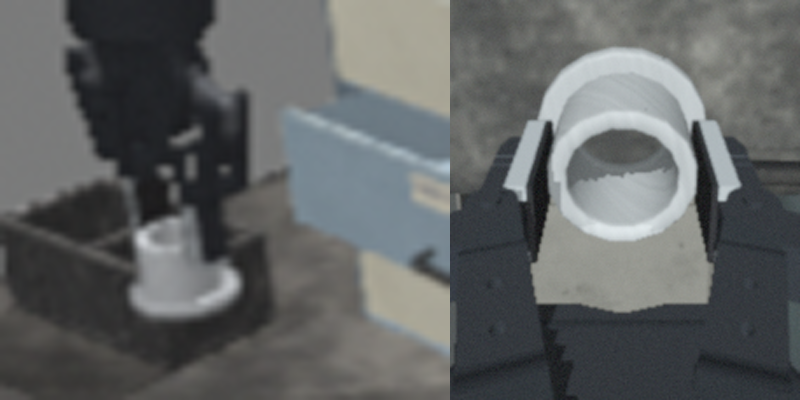

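The bushing is held upright, flange down. Carrying it to the jig.

Request:
{"method": "move_arm", "body": {
  "steps": "-1 40 -0.8 0 0 0;-1 40 -0.8 0 0 0;-1 40 -0.8 0 0 0;-1 40 -0.8 0 0 0;-1 40 -0.8 0 0 0;-1 40 -0.8 0 0 0;-1 40 -0.8 0 0 0;-1 40 -0.8 0 0 0;-1 40 -0.8 0 0 0;-1 40 -0.8 0 0 0;-1 40 -0.8 0 0 0;-1 40 -0.8 0 0 0"
}}

```text
t: 18.33
position: [0.4649, -0.049, 0.1186]
orientation: [-0.707, 0.001, 0.707, -0.001]
force: [-0.8, 0.4, -0.6]
finger_gap: 0.0416
```

```bash
python3 - <<'E'
from h import *
get_image('scene');get_image('scene')
s=robot.get_state();p=s['position'];print(s['t'],p,s['force'],s['finger_gap'])
a=save('scene','s17.png');d=save('side','d17.png')
s=robot.get_state();b=save('wrist','w17.png')
f=lambda im,c,r,h,w,o:cv2.resize(im[r:r+h,c:c+w,::-1],o,interpolation=2)
cv2.imwrite('pics/z19.png',np.hstack([f(a,220,170,70,80,(450,400)),f(b,180,120,230,200,(350,400))]))
plan([.466,-.0475,.11],-90)
E
```

```text
18.4333 [ 0.4655669  -0.04734583  0.11909322] [-0.19296192  0.05459809 -0.80174853] 0.042275858690645415
shift cm [0.98 0.1  0.01] rot [ 0.0056 -0.0018 -0.0025]
```

View pics/z19.png

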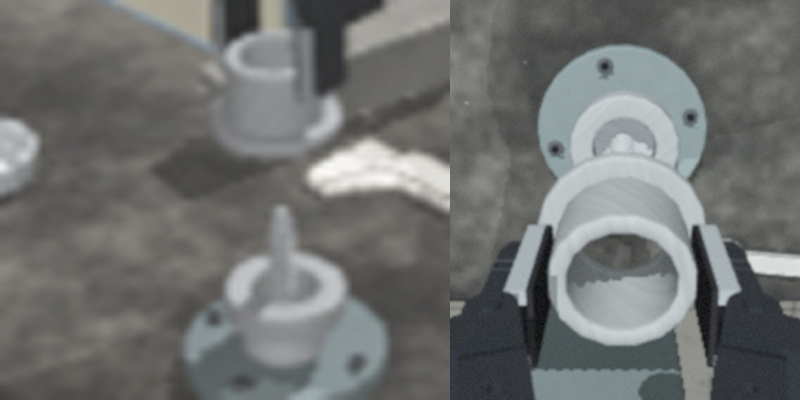

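The flange is at scene zoom (277,125), straight over the stud at (283,210) given the slight lean of the verticals. Lowering.

Request:
{"method": "move_arm", "body": {
  "steps": "2 0.1 0 0 0 0;3 0.1 0 0 0 0;4 0.1 0 0 0 0;5 0.1 0 0 0 0;6 0.1 0 0 0 0;6.5 0.1 0 0 0 0;6.5 0.1 0 0 0 0"
}}

```text
t: 19.17
position: [0.4654, -0.0471, 0.0537]
orientation: [-0.707, -0.001, 0.707, -0.003]
force: [0.9, 0.4, -0.7]
finger_gap: 0.0421
```

```bash
python3 - <<'E'
from h import *
s=robot.get_state();p=s['position'];print(s['t'],p,s['force'],s['finger_gap'])
a=save('scene','s18.png');b=save('wrist','w18.png')
f=lambda im,c,r,h,w,o:cv2.resize(im[r:r+h,c:c+w,::-1],o,interpolation=2)
cv2.imwrite('pics/z20.png',np.hstack([f(a,220,170,70,80,(450,400)),f(b,180,120,230,200,(350,400))]))
E
```

```text
19.1667 [ 0.46541872 -0.0470944   0.05371178] [ 0.90109151  0.41197317 -0.6752124 ] 0.04208290559838069
```

View pics/z20.png

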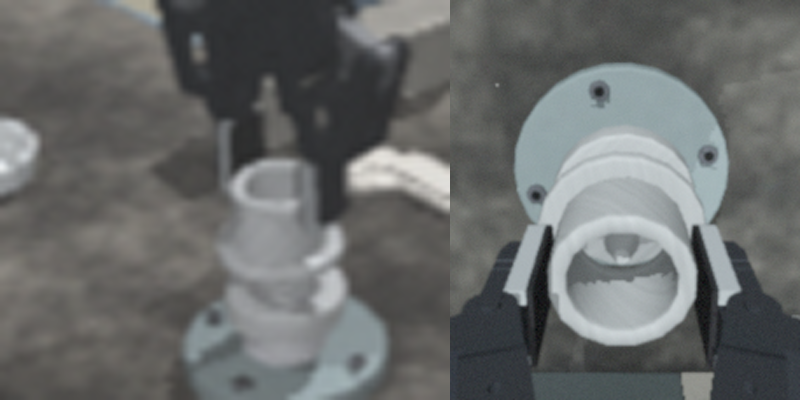

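The stud tip shows inside the bushing's bore at zoom (620,245). There are about 18 mm left to go.

Request:
{"method": "move_arm", "body": {
  "steps": "0.6 0 0 0 0 0;1.1 0 0 0 0 0;1.5 0 0 0 0 0;1.6 0 0 0 0 0;1.6 0 0 0 0 0"
}}

```text
t: 19.68
position: [0.4662, -0.0474, 0.0385]
orientation: [0.707, 0.001, -0.707, 0.003]
force: [-0.1, 0.2, -1.1]
finger_gap: 0.0419
```

Request:
{"method": "move_arm", "body": {
  "steps": "0.1 0 0 0 0 0;0.2 0 0 0 0 0;0.2 0 0 0 0 0;0.2 0 0 0 0 0"
}}

```text
t: 20.02
position: [0.4663, -0.0474, 0.0366]
orientation: [0.708, 0.001, -0.707, 0.003]
force: [0.3, -0.7, -1.6]
finger_gap: 0.0419
```

Request:
{"method": "move_arm", "body": {
  "steps": "0.1 0 0 0 0 0;0.1 0 0 0 0 0;0.1 0 0 0 0 0"
}}

```text
t: 20.27
position: [0.4664, -0.0474, 0.0357]
orientation: [0.708, 0.001, -0.707, 0.003]
force: [0.1, -0.1, -1.2]
finger_gap: 0.0419
```

Request:
{"method": "move_arm", "body": {
  "steps": "0.1 0 0 0 0 0;0.1 0 0 0 0 0;0.1 0 0 0 0 0"
}}

```text
t: 20.52
position: [0.4665, -0.0474, 0.0355]
orientation: [0.708, 0.001, -0.706, 0.004]
force: [-2.1, 1.4, 6.2]
finger_gap: 0.0419
```

```bash
python3 - <<'E'
from h import *
s=robot.get_state();p=s['position'];print(s['t'],p,s['force'],s['finger_gap'])
a=save('scene','s19.png');b=save('wrist','w19.png')
f=lambda im,c,r,h,w,o:cv2.resize(im[r:r+h,c:c+w,::-1],o,interpolation=2)
cv2.imwrite('pics/z21.png',np.hstack([f(a,220,170,70,80,(450,400)),f(b,180,120,230,200,(350,400))]))
E
```

```text
20.5167 [ 0.4665015  -0.04739513  0.03553306] [-2.05454965  1.39269786  6.21304802] 0.041868640795687966
```

View pics/z21.png

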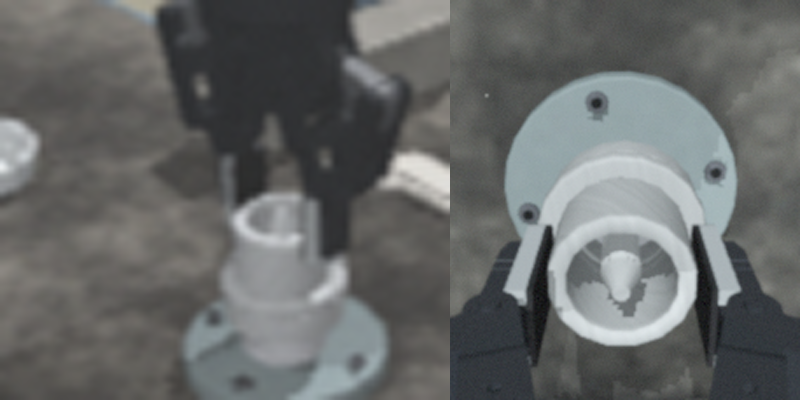

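Contact at TCP z=0.0355 (predicted 0.0352), and the flange sits on the washer. Releasing and retreating.

Request:
{"method": "move_arm", "body": {
  "steps": "-0.05 0 0 0 0 0;-0.05 0 0 0 0 0;-0.05 0 0 0 0 0;-0.05 0 0 0 0 0;-0.05 0 0 0 0 0;-0.05 0 0 0 0 0;-0.05 0 0 0 0 0;-0.05 0 0 0 0 0",
  "jaw": 100
}}

```text
t: 21.28
position: [0.4665, -0.0474, 0.0359]
orientation: [0.708, 0.001, -0.707, 0.004]
force: [-0.6, 0.2, -1.1]
finger_gap: 0.0854
```

Request:
{"method": "move_arm", "body": {
  "steps": "-1 0 0 0 0 0;-3 0 0 0 0 0;-6 0 0 0 0 0;-9 0 0 0 0 0;-12 0 0 0 0 0;-14 0 0 0 0 0;-15 0 0 0 0 0;-15 0 0 0 0 0;-15 0 0 0 0 0"
}}

```text
t: 22.03
position: [0.466, -0.0468, 0.1859]
orientation: [0.708, 0.002, -0.706, 0.003]
force: [0.2, -0.7, -0.4]
finger_gap: 0.0854
```

```bash
python3 - <<'E'
from h import *
get_image('scene')
s=robot.get_state();p=s['position'];print(s['t'],p,s['force'],s['finger_gap'])
a=save('scene','s20.png');b=save('wrist','w20.png')
f=lambda im,c,r,h,w,o:cv2.resize(im[r:r+h,c:c+w,::-1],o,interpolation=2)
cv2.imwrite('pics/z22.png',np.hstack([f(a,220,170,70,80,(450,400)),f(b,180,80,230,200,(350,400))]))
E
```

```text
22.0833 [ 0.46545568 -0.04694975  0.18504839] [0.04006948 0.03219063 0.00515748] 0.08570199080094312
```

View pics/z22.png

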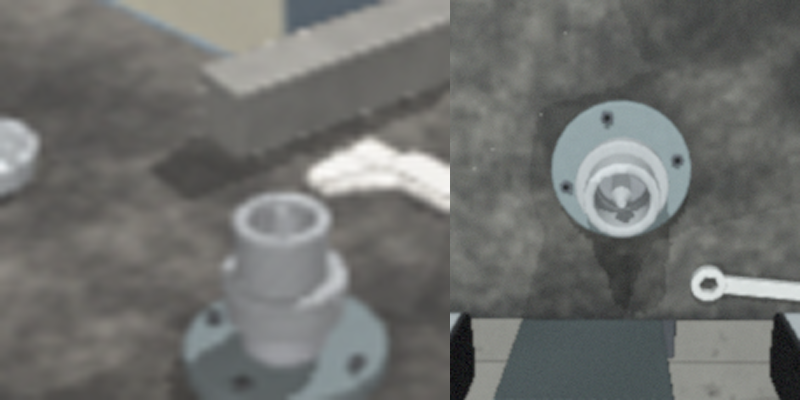

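The stack is upright and coaxial: spacer, washer, then bushing with its flange down. The gripper is clear, so I'm handing in.

```bash
python3 - <<'E'
from h import *
print(order.finish_job())
E
```

```text
the job is handed in; nothing more can be done
None
```

I threaded the washer onto the stud so it lies flat on the spacer, then set the bushing on top of it, flange down. I let go of both and handed the job in at about 22 s.

**Seating:** Each part touched down within 0.5 mm of the height I worked out beforehand: tool z 4.4 mm for the washer and 35.5 mm for the bushing. The contact force was 6–8 N, and the highest force in any reading was about 8 N.

**Last look:** The final scene and wrist pictures show an upright, coaxial stack with the gripper open and 15 cm above the release height. I took no picture after handing in, and no verdict was reported.

**What disagreed:**
- **Missed first grasp:** The finger tips sit about 20 mm farther back than the tool point given in the interface text, so the first try at the washer closed above it. It touched nothing, and I mended it by going lower in small steps.
- **Opening reading:** While gripping, the gripper read 2–3 mm under the true diameters (53 mm against 56 mm, and 42 mm against 44 mm).
- **Network positions:** The networks' positions were up to 14 mm off, so I relied on points read from the pictures and calibration instead.

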